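Unhook the garage hangers and sort them

TASK

On the garage bench an orange gear hook has got caught in a blue open ring. Without carrying the two off together, lift the hook a little, twist it out through the gap in the ring's side and take it away; then put the orange hook in the orange tray and the blue ring in the blue tray, each standing upright on its foot, and let go.

Things in the scene. Friction and masses are not known exactly. Their poses are not given: they have to be found in the camera images.
- hook: Orange hook, 0.15-0.31 kg, upright (z up). Origin: centre of the underside of its round foot (54 dia, 8 thick; mm). Vertical shank at the origin; grip its 14 x 14 square top, 78-122 high, faces along x and y. Its arm, a 10 mm bar centred 30 high, runs along +x through the ring to x = 90, then turns up to a tip 81 high. A loose green hook is not part of the job.
- ring: Blue C-ring, 0.25-0.49 kg, upright (z up). Origin: under centre of its foot plate (x 44, y 78, 10 thick; mm). C in the y-z plane, 10 thick: post at y=+24; top bar y -29 to 29, 72-84 high: grip it across x. Gap on the -y side at y=-24, from stub top (34 high) to lip (64). Raise hook 20, turn it 90 deg clockwise from above (arm to ring's -y), lift out. Ignore the grey ring.
- tray_orange: Orange open tray, fixed, 200 mm (x) by 160 mm (y) by 45 mm high outside, walls and floor 5 mm thick. Origin: centre of its underside, z up. It may be on the left or the right.
- tray_blue: Blue open tray, fixed, same size and origin as the orange one, on the other side.
Mind the look-alikes: they are no part of the job. Leave any red look-alike of the ring alone. Leave any yellow look-alike of the hook alone.

How it is judged:
On the way:
1. the hook and the ring are apart: their origins more than 120 mm from each other (level distance) (horizontal distance between hook and ring above 0.12 m), for 0.1 s.
At the end, for the whole second after the job is handed in: The orange hook stands at rest with its foot flat on the floor of the orange tray and the blue ring likewise in the blue tray (foot within the tray's walls, undersides below 15 mm, tilt under 10 degrees) (x of hook in the frame of tray_orange between -0.075 and 0.075 m and y of hook in the frame of tray_orange between -0.055 and 0.055 m and height (world z) of each of hook, ring below 0.015 m and angle between each of hook, ring's own z axis and vertical below 0.17 rad and x of ring in the frame of tray_blue between -0.08 and 0.08 m and y of ring in the frame of tray_blue between -0.06 and 0.06 m and linear speed of each of hook, ring below 0.02 m/s); the robot touches nothing.
It fails at once if hook and ring are both more than 20 mm off the bench at once (carried off hooked together) (height (world z) of each of hook, ring above 0.02 m).
It also fails if it takes over 72 s, if anything falls off the work surface, if the arm or the gripper's body presses on something with over 40 N, if the wrist force passes 120 N, or if a joint passes its speed limit or range.

ROBOT

A 7-joint arm with a two-finger parallel gripper is mounted at the origin on the work surface. World frame = base frame: x ahead of the robot, y to its left, z up, the work surface at z = 0. Lengths are in m, angles in rad, forces in N, time in s.
With the tool pointing down it reaches from about 0.35 to 0.9 m from the base axis. Payload 8.1 kg.
Tool frame: the origin (TCP) lies midway between the tips of the shut fingers; the grasp point (between the pads) lies 19 mm behind it; z points along the fingers, y is the line along which they close (so a half turn about z gives the same grasp; the last joint's range is limited). The gripper opens to 92 mm and grips with 3 to 60 N. Pads are 19 mm wide; open, the fingers measure 130 mm over their backs; the gripper's body (75 mm by 190 mm) begins 47 mm behind the grasp point.
Start: joints at [1.16, 0.434, 0.025, 1.573, -0.012, 1.134, -0.075], TCP at [0.189, -0.596, 0.227] pointing down, gripper open.
Joint ranges: [-2.62, 2.62], [-0.44, 2.09], [-1.27, 1.32], [0.08, 2.57], [-1.32, 4.46], [0.12, 2], [-2.74, 2.74]. Speed limits (rad/s): [2.22, 2.22, 3.01, 3.01, 3.14, 3.14, 3.14].

INTERFACE

Orientations are given as a rotation vector (axis times angle).
In Python, from cell import arm gives the robot as it stands.
- The arm moves only by the tool move_arm, never from a script. Its argument "motion" is a list of rows, each an object of numbers: "tx", "ty", "tz": the shift along the tool's x, y, z normalised to -1 to 1, where 1 is 1000 mm; "twist": the turn about the tool's z normalised to -1 to 1, where 1 is pi/2 rad. In form: [{"tx": .., "ty": .., "tz": .., "twist": ..}, ...]. A call has 1 to 12 rows; each row shifts and turns the commanded pose from where the row before left it, along the tool's axes as they then stand; what a row does not reach is not made up. A row lasts 1/10 s, in which the tool goes at most 50 mm and 8.59 degrees, less where a joint would pass 70% of its speed; a pose out of reach is approached as far as the arm can. A call with a number of a shift or a turn outside -1 to 1 is refused whole. A call with a gripper value outside its range is refused whole. "gripper" is the gripper's target within -1 to 1 (shut at 1, half-way at 0, fully open at -1), set as the call begins (left out, the last holds). The fingers move at their own pace and stop on an object; "squeeze" is the grip in N (left out, the last holds). Time passes only in rows, so rows that do not move let the fingers close. It gives the time, the measured TCP pose, the force, the opening and the grip force at its end, in the units of the state.
- arm.observe(): the state, without advancing time (a new reading comes with each control period).
- arm.get_image(name): name is "side" or "top" or "wrist"; returns the picture (400x640x3 uint8, red, green, blue); there is no depth.
- arm.calibration(name): a dict with "K" (3x3 intrinsics, pixels), "k1" (the pictures are not rectified: a ray, as slopes to the right and down, at radius r is drawn at 1 + k1 r^2 times it, then the intrinsics apply), "T" (4x4, takes a point from camera to world coordinates). Camera axes: x right, y down, z forward; pixel columns grow to the right and rows downward; lengths in m; the calibration is good to about 2 mm. A picture is of the moment at which its call begins: read the wrist's pose just before it. calibration takes no time and is no camera call; for the wrist camera it gives the pose at the moment of the call.
- arm.sign_off(): hands the job in; it is judged then, once.
Trained networks look in the newest picture that a camera, given by its name, has taken for a name from the list of things; names that differ only in an ending like _2 or _b are one class to them, and where a whole thing is asked for, a point or a joint stands for the part that bears it (a point fixed in the world has none). Each returns a list of dicts, best first, with "conf" (0 to 1); they miss things now and then, are a little off and sometimes report something else, mostly with a low value. They report only what shows in the picture. A call takes as long as a camera call. They do not tell look-alikes from the thing itself.
- arm.look_for(camera, query): "point" ([column, row] as shares, 0 to 1, of the picture: columns of its width, rows of its height, amid what is visible of it).
- arm.regions_of(camera, query): "region" (400x640 bool, what is visible of it) and "point" ([column, row] as shares, 0 to 1, of the picture: columns of its width, rows of its height, amid what is visible of it).
- arm.place_of(camera, query): "point" ([column, row] as shares, 0 to 1, of the picture: columns of its width, rows of its height: a listed point, or the origin of a listed thing).
The state is a dict: "clock": time; "joints": joint angles; "dq": joint speeds; "joint_efforts": joint torques, N m; "position": TCP position; "ee_rot": TCP orientation; "force": force on the tool from outside, world axes, zero at the start; "ft_torque": the same for the moment, N m; "width": opening from 0.0 (shut) to 1.0 (fully open); "gripper_force": force on a finger pad.
Only numpy, scipy, OpenCV 4.12 (cv2) and the standard library are available. Lean on these libraries where they do the work, as an engineer would, in place of code of your own. Each camera call takes 0.05 s, during which the arm holds its last target. There are 200 camera calls.

## Working session

There is one attempt and no reset: what is moved stays moved. The work goes in short steps, Python scripts to look and compute and a tool call to move; the robot and the scene stay as the last step left them, time stands still between calls to the robot, and variables do not carry over. Pictures are saved under pics/ and viewed, at most 10 in all, crops included, and the job is handed in when it is done.

Besides the shell and the picture viewer there is one more tool, called after ">>>" as name(argument=value, ...) on one line, values as JSON. move_arm: Moves the arm, as the interface text tells. Scaled input: -1 to 1 covers 1000 mm each way for a shift and pi/2 rad each way for a turn. Its arguments: {"type":"object","properties":{"motion":{"type":"array","items":{"type":"object","properties":{"tx":{"type":"number"},"ty":{"type":"number"},"tz":{"type":"number"},"twist":{"type":"number"}}}},"gripper":{"type":"number"},"squeeze":{"type":"number"}},"required":["motion"]}

```bash
mkdir -p pics
cat > h.py <<'E'
import numpy as np, cv2
from cell import arm
from scipy.spatial.transform import Rotation as R
def ray(c,u,v):
    K,k1,T=np.array(c["K"]),c["k1"],np.array(c["T"])
    d=np.array([(u-K[0,2])/K[0,0],(v-K[1,2])/K[1,1]]);s=d.copy()
    for _ in range(20): s=d/(1+k1*(s@s))
    return T[:3,3],T[:3,:3]@np.array([s[0],s[1],1])
def atz(c,u,v,z):
    o,d=ray(c,u,v); return o+d*(z-o[2])/d[2]
def proj(c,p):
    K,k1,T=np.array(c["K"]),c["k1"],np.array(c["T"])
    q=T[:3,:3].T@(np.array(p)-T[:3,3]);s=q[:2]/q[2];s=s*(1+k1*(s@s))
    return K[0,0]*s[0]+K[0,2],K[1,1]*s[1]+K[1,2]
E
python3 - <<'E'
from h import *
ims=[]
for n in("top","side"):
    im=arm.get_image(n);cv2.imwrite(f"pics/{n}1.png",im[:,:,::-1])
    for q in("hook","ring","tray_orange","tray_blue"):
        for d in arm.place_of(n,q)[:4]:
            u,v=d["point"][0]*640,d["point"][1]*400
            print(n,q,round(d["conf"],2),round(u),round(v),np.round(atz(arm.calibration(n),u,v,0),3))
s=arm.observe();print(s["clock"],s["position"],s["ee_rot"],R.from_rotvec(s["ee_rot"]).as_matrix().round(3))
E
```

```text
top hook 0.7 315 255 [ 0.371 -0.006  0.   ]
top hook 0.56 340 203 [ 0.488 -0.06   0.   ]
top ring 0.93 333 179 [ 0.542 -0.043  0.   ]
top ring 0.59 270 175 [0.548 0.099 0.   ]
top tray_orange 0.55 467 199 [ 0.506 -0.346  0.   ]
top tray_blue 0.95 159 206 [0.47  0.341 0.   ]
side hook 0.84 369 223 [ 0.376 -0.01   0.   ]
side hook 0.61 327 203 [ 0.491 -0.062  0.   ]
side ring 0.69 306 205 [ 0.542 -0.044  0.   ]
side ring 0.61 289 247 [0.555 0.101 0.   ]
side tray_orange 0.75 334 137 [ 0.514 -0.353  0.   ]
side tray_blue 0.98 300 345 [0.478 0.337 0.   ]
0.5 [ 0.18932756 -0.59562487  0.22669246] [-3.10444851e+00 -4.81430265e-01 -1.40413339e-05] [[ 0.953  0.303  0.   ]
 [ 0.303 -0.953  0.   ]
 [ 0.    -0.    -1.   ]]
```

View pics/top1.png

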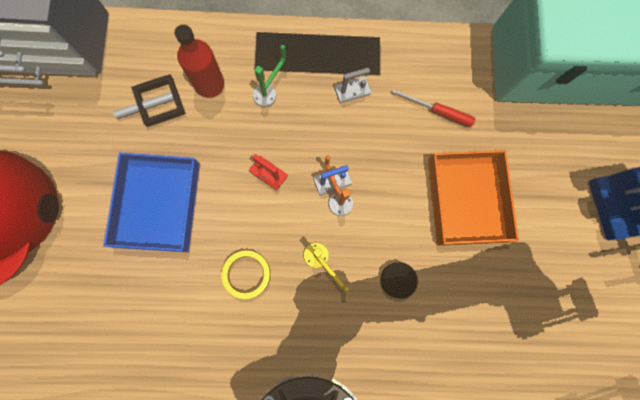

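View pics/side1.png

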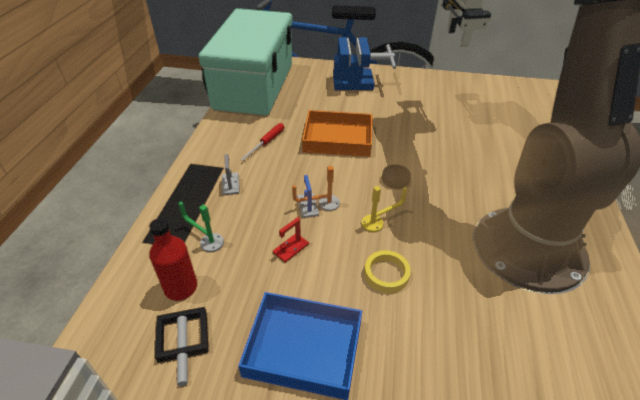

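The pictures agree with the networks. In the top view the orange hook's foot is at (340,204), with its arm going up-left through the blue ring at (333,179). The yellow (315,255), red (268,172), green and grey pieces are look-alikes. The orange tray is on the right and the blue one on the left. Next I move above the pair.

>>> move_arm(motion=[{"tx": 0.034, "ty": -0.034}, {"tx": 0.034, "ty": -0.034}, {"tx": 0.034, "ty": -0.034}, {"tx": 0.034, "ty": -0.034}, {"tx": 0.034, "ty": -0.034}, {"tx": 0.034, "ty": -0.034}, {"tx": 0.034, "ty": -0.034}, {"tx": 0.034, "ty": -0.034}, {"tx": 0.034, "ty": -0.034}, {"tx": 0.034, "ty": -0.034}, {"tx": 0.034, "ty": -0.034}, {"tx": 0.034, "ty": -0.034}], gripper=-1)

```text
invalid input
```

>>> move_arm(motion=[{"twist": -0.091}, {"twist": -0.091}, {"twist": -0.091}, {"twist": -0.091}, {"twist": -0.091}, {"twist": -0.091}, {"twist": -0.091}, {"twist": -0.091}, {"twist": -0.091}, {"twist": -0.091}, {"twist": -0.09}, {}])

```text
invalid input
```

Run:
```python
from h import *
s=arm.observe();print(s["clock"],s["position"],s["joints"],R.from_rotvec(s["ee_rot"]).as_matrix().round(3)[:2,:2])
c=arm.calibration("wrist");print(np.round(c["T"],3))
im=arm.get_image("wrist");cv2.imwrite("pics/w1.png",im[:,:,::-1])
for q in("hook","ring"):
  for d in arm.place_of("wrist",q)[:3]:
    u,v=d["point"][0]*640,d["point"][1]*400
    print(q,round(d["conf"],2),round(u),round(v),np.round(atz(c,u,v,0),4))
```

```text
0.5 [ 0.18932756 -0.59562487  0.22669246] [ 1.16041511  0.43454604  0.02498434  1.57325306 -0.01162637  1.13397199
 -0.07509477] [[ 0.953  0.303]
 [ 0.303 -0.953]]
[[ 0.302 -0.912 -0.279  0.265]
 [-0.953 -0.288 -0.09  -0.572]
 [ 0.002  0.293 -0.956  0.386]
 [ 0.     0.     0.     1.   ]]
```

View pics/w1.png

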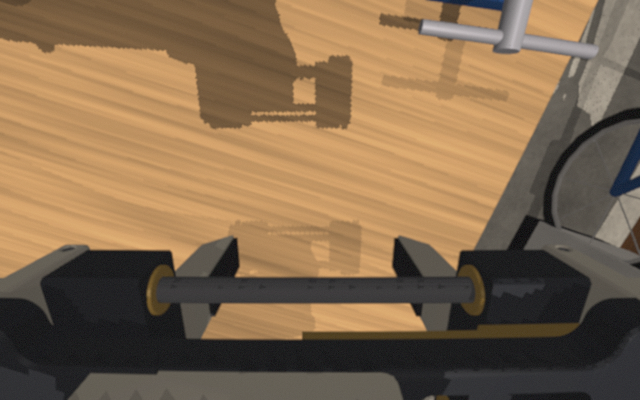

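The wrist view shows only empty bench under the fingers, so that's not useful yet. The move was refused, most likely because every row needs all four keys.

>>> move_arm(motion=[{"tx": 0.034, "ty": -0.034, "tz": 0, "twist": 0}, {"tx": 0.034, "ty": -0.034, "tz": 0, "twist": 0}, {"tx": 0.034, "ty": -0.034, "tz": 0, "twist": 0}, {"tx": 0.034, "ty": -0.034, "tz": 0, "twist": 0}, {"tx": 0.034, "ty": -0.034, "tz": 0, "twist": 0}, {"tx": 0.034, "ty": -0.034, "tz": 0, "twist": 0}, {"tx": 0.034, "ty": -0.034, "tz": 0, "twist": 0}, {"tx": 0.034, "ty": -0.034, "tz": 0, "twist": 0}, {"tx": 0.034, "ty": -0.034, "tz": 0, "twist": 0}, {"tx": 0.034, "ty": -0.034, "tz": 0, "twist": 0}, {"tx": 0.034, "ty": -0.034, "tz": 0, "twist": 0}, {"tx": 0.034, "ty": -0.034, "tz": 0, "twist": 0}], gripper=-1, squeeze=30)

```text
clock: 1.85
position: [0.4552, -0.0815, 0.2271]
ee_rot: [3.104, 0.481, 0.001]
force: [0.5, -0.2, -0.7]
width: 0.998
gripper_force: 0.0
```

>>> move_arm(motion=[{"tx": 0, "ty": 0, "tz": 0, "twist": -0.091}, {"tx": 0, "ty": 0, "tz": 0, "twist": -0.091}, {"tx": 0, "ty": 0, "tz": 0, "twist": -0.091}, {"tx": 0, "ty": 0, "tz": 0, "twist": -0.091}, {"tx": 0, "ty": 0, "tz": 0, "twist": -0.091}, {"tx": 0, "ty": 0, "tz": 0, "twist": -0.091}, {"tx": 0, "ty": 0, "tz": 0, "twist": -0.091}, {"tx": 0, "ty": 0, "tz": 0, "twist": -0.091}, {"tx": 0, "ty": 0, "tz": 0, "twist": -0.091}, {"tx": 0, "ty": 0, "tz": 0, "twist": -0.091}, {"tx": 0, "ty": 0, "tz": 0, "twist": -0.09}, {"tx": 0, "ty": 0, "tz": 0, "twist": 0}])

```text
clock: 3.05
position: [0.4546, -0.0834, 0.2268]
ee_rot: [1.852, 2.537, 0.0]
force: [-0.6, 0.0, 0.8]
width: 0.999
gripper_force: 0.0
```

Run:
```python
from h import *
s=arm.observe();print(s["clock"],s["position"],s["joints"],R.from_rotvec(s["ee_rot"]).as_matrix().round(3)[:2,:2])
c=arm.calibration("wrist")
im=arm.get_image("wrist");cv2.imwrite("pics/w2.png",im[:,:,::-1])
for q in("hook","ring"):
  for d in arm.place_of("wrist",q)[:3]:
    u,v=d["point"][0]*640,d["point"][1]*400
    print(q,round(d["conf"],2),round(u),round(v),np.round(atz(c,u,v,0),4))
```

```text
3.05 [ 0.45457788 -0.08336424  0.22679121] [ 0.54392517  0.22318124 -0.56263093  1.91662571  0.13745759  1.03929354
  0.23232619] [[-0.305  0.952]
 [ 0.952  0.305]]
hook 0.83 268 97 [ 0.3688 -0.0087  0.    ]
hook 0.77 346 166 [ 0.4898 -0.0605  0.    ]
hook 0.62 383 164 [ 0.5355 -0.0438  0.    ]
ring 0.97 386 164 [ 0.5394 -0.0423  0.    ]
ring 0.73 437 49 [0.547  0.1059 0.    ]
```

View pics/w2.png

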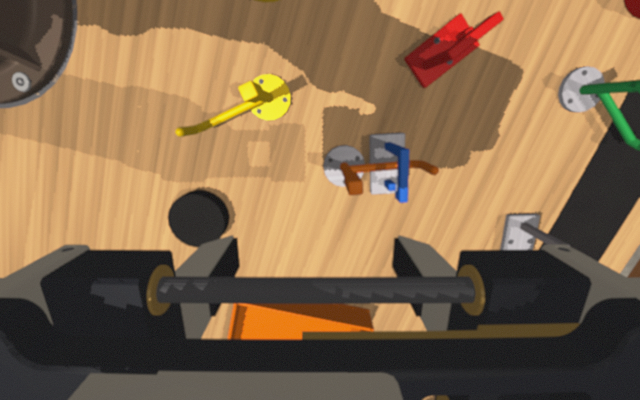

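The orange hook's foot is at (345,166) and its shank top is near (354,188). The arm goes right through the blue ring to a tip near (435,170), and the ring's bar runs (404,155)-(404,198). I'll zoom in to get precise yaws.

Run:
```python
from h import *
im=cv2.imread("pics/w2.png")[125:210,315:450]
cv2.imwrite("pics/w2c.png",cv2.resize(im,None,fx=5.9,fy=5.9,interpolation=cv2.INTER_CUBIC))
c=arm.calibration("wrist")
hk=np.array([.4898,-.0605])
def show(h,hy,r,ry):
    def P(o,y,p): 
        a=R.from_euler('z',y,degrees=True).apply(p)+[o[0],o[1],0]; return np.round(proj(c,a)).astype(int)
    print("hook top",P(h,hy,[0,0,.122]),"foot",P(h,hy,[0,0,.008]),"tip",P(h,hy,[.09,0,.081]),"bar ends",P(r,ry,[0,-.029,.084]),P(r,ry,[0,.029,.084]),
     "plate",[list(P(r,ry,[a*.022,b*.039,.01])) for a in(-1,1) for b in(-1,1)])
show(hk,18,(.540,-.043),18)
# bar ends, tip -> world
for n,u,v,z in(("bar",405,197,.084),("bar",404,151,.084),("tip",436,170,.081),("top",354,188,.122)): print(n,atz(c,u,v,z).round(4))
```

```text
hook top [359 188] foot [346 167] tip [438 178] bar ends [402 204] [406 150] plate [[np.int64(369), np.int64(195)], [np.int64(372), np.int64(135)], [np.int64(402), np.int64(194)], [np.int64(407), np.int64(135)]]
bar [ 0.5488 -0.0623  0.084 ]
bar [ 0.529 -0.017  0.084]
tip [ 0.5701 -0.0254  0.081 ]
top [ 0.4853 -0.0615  0.122 ]
```

View pics/w2c.png

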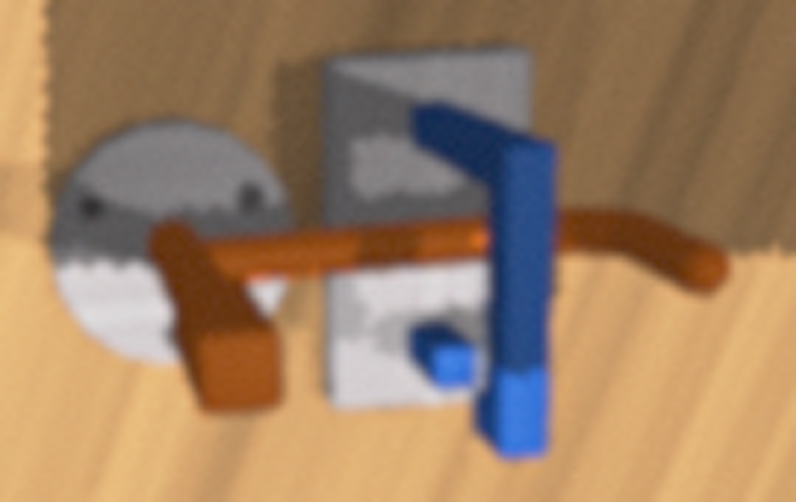

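Run:
```python
from h import *
from scipy.optimize import least_squares
c=arm.calibration("wrist")
def fit(pts,x0):
    def f(x):
        return np.concatenate([np.array(proj(c,R.from_euler('z',x[2]).apply(p)+[x[0],x[1],0]))-uv for p,uv in pts])
    r=least_squares(f,x0);print(r.x[:2].round(4),np.degrees(r.x[2]).round(1),r.fun.round(1));return r.x
h=fit([((0,0,.008),(344.2,165.7)),((0,0,.122),(355.8,187.7)),((.09,0,.081),(435.3,171.1))],[.49,-.06,.3])
fit([((-.022,.039,.01),(370,134.3)),((.022,.039,.01),(404.8,133.1)),((-.022,-.039,.01),(371,193.6)),((0,.029,.084),(404,150.4)),((0,-.029,.084),(403.5,202))],[.54,-.04,.3])
s=arm.observe();M=R.from_rotvec(s["ee_rot"]).as_matrix()
print(M.T@(np.array([h[0],h[1],.105-.019])-s["position"]), np.degrees(np.arctan2(M[1,0],M[0,0])))
```

```text
[ 0.4866 -0.0607] 22.2 [-0.   0.2 -0.1 -0.1  0.1  0. ]
[ 0.5391 -0.0419] 21.2 [-0.1  0.6  0.1 -0.5 -0.3  1.   0.4 -1.5 -0.2  0.9]
[0.01206914 0.03732557 0.14078934] 107.3916053619892
```

>>> move_arm(motion=[{"tx": 0, "ty": 0, "tz": 0, "twist": -0.053}, {"tx": 0.009, "ty": 0.038, "tz": 0, "twist": 0}, {"tx": 0, "ty": 0, "tz": 0.03, "twist": 0}, {"tx": 0, "ty": 0, "tz": 0.03, "twist": 0}, {"tx": 0, "ty": 0, "tz": 0.03, "twist": 0}, {"tx": 0, "ty": 0, "tz": 0.03, "twist": 0}, {"tx": 0, "ty": 0, "tz": 0.018, "twist": 0}, {"tx": 0, "ty": 0, "tz": 0, "twist": 0}, {"tx": 0, "ty": 0, "tz": 0, "twist": 0}], gripper=0)

```text
clock: 4.1
position: [0.4865, -0.0603, 0.0891]
ee_rot: [-1.749, -2.609, 0.0]
force: [-0.1, 0.4, 0.8]
width: 0.501
gripper_force: 0.0
```

>>> move_arm(motion=[{"tx": 0, "ty": 0, "tz": 0, "twist": 0}, {"tx": 0, "ty": 0, "tz": 0, "twist": 0}, {"tx": 0, "ty": 0, "tz": 0, "twist": 0}, {"tx": 0, "ty": 0, "tz": 0, "twist": 0}, {"tx": 0, "ty": 0, "tz": 0, "twist": 0}, {"tx": 0, "ty": 0, "tz": 0, "twist": 0}, {"tx": 0, "ty": 0, "tz": 0, "twist": 0}, {"tx": 0, "ty": 0, "tz": 0, "twist": 0}], gripper=1, squeeze=35)

```text
clock: 4.9
position: [0.4864, -0.0605, 0.089]
ee_rot: [1.748, 2.61, -0.0]
force: [-1.2, -0.1, 5.8]
width: 0.15
gripper_force: 35.0
```

>>> move_arm(motion=[{"tx": 0, "ty": 0, "tz": -0.005, "twist": 0}, {"tx": 0, "ty": 0, "tz": -0.005, "twist": 0}, {"tx": 0, "ty": 0, "tz": -0.005, "twist": 0}, {"tx": 0, "ty": 0, "tz": -0.004, "twist": 0}, {"tx": 0, "ty": 0, "tz": 0, "twist": 0}, {"tx": 0, "ty": 0, "tz": 0, "twist": 0}])

```text
clock: 5.5
position: [0.4863, -0.0605, 0.1078]
ee_rot: [1.748, 2.61, 0.0]
force: [0.2, -0.9, -3.1]
width: 0.149
gripper_force: 35.0
```

Run:
```python
from h import *
im=arm.get_image("side");cv2.imwrite("pics/s2.png",cv2.resize(im[140:240,250:390,::-1],None,fx=5,fy=5,interpolation=cv2.INTER_CUBIC))
```

```text
(no output)
```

View pics/s2.png

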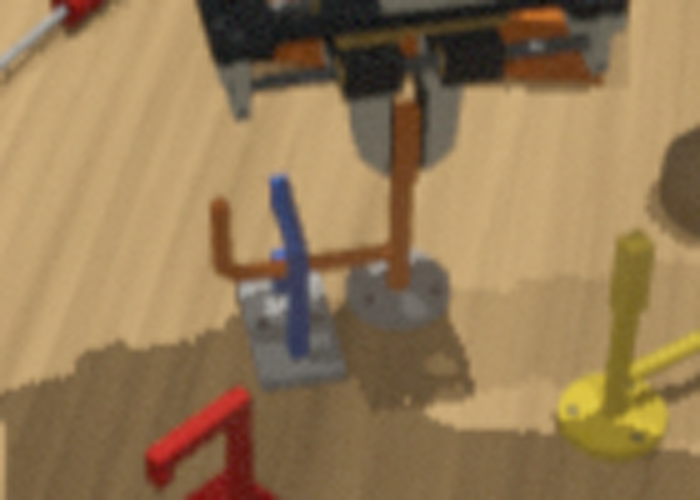

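The hook is raised with its arm still through the ring at mid-gap height, and the ring is standing flat on the bench. Now I twist it out.

>>> move_arm(motion=[{"tx": 0, "ty": 0, "tz": 0, "twist": 0.06}, {"tx": 0, "ty": 0, "tz": 0, "twist": 0.085}, {"tx": 0, "ty": 0, "tz": 0, "twist": 0.085}, {"tx": 0, "ty": 0, "tz": 0, "twist": 0.085}, {"tx": 0, "ty": 0, "tz": 0, "twist": 0.085}, {"tx": 0, "ty": 0, "tz": 0, "twist": 0.085}, {"tx": 0, "ty": 0, "tz": 0, "twist": 0.085}, {"tx": 0, "ty": 0, "tz": 0, "twist": 0.085}, {"tx": 0, "ty": 0, "tz": 0, "twist": 0.085}, {"tx": 0, "ty": 0, "tz": 0, "twist": 0.085}, {"tx": 0, "ty": 0, "tz": 0, "twist": 0.085}, {"tx": 0, "ty": 0, "tz": 0, "twist": 0.085}])

```text
clock: 6.75
position: [0.4861, -0.0603, 0.1075]
ee_rot: [-3.081, -0.614, 0.001]
force: [0.2, 0.3, -3.7]
width: 0.147
gripper_force: 35.0
```

Run:
```python
from h import *
im=arm.get_image("side");cv2.imwrite("pics/s3.png",cv2.resize(im[140:240,250:390,::-1],None,fx=5,fy=5,interpolation=cv2.INTER_CUBIC))
s=arm.observe();M=R.from_rotvec(s["ee_rot"]).as_matrix();print(M.round(3),s["joints"])
# tray pose: colour mask in the top picture, rims
im=cv2.cvtColor(arm.get_image("top"),cv2.COLOR_RGB2HSV);c=arm.calibration("top")
for q,lo,hi,(u0,u1) in(("orange",(8,170,120),(18,255,255),(410,540)),("blue",(105,120,90),(122,255,255),(90,215))):
    m=cv2.inRange(im,lo,hi);m[:, :u0]=0;m[:,u1:]=0;m[:130]=0;m[265:]=0
    k=max(cv2.findContours(m,0,2)[0],key=cv2.contourArea)[:,0]
    p=np.array([atz(c,u,v,.045)[:2] for u,v in k],np.float32)
    print(q,cv2.minAreaRect(p),arm.place_of("top","tray_"+q)[0]["point"]*np.array([640,400]))
```

```text
[[ 0.927  0.376 -0.   ]
 [ 0.376 -0.927  0.   ]
 [-0.    -0.    -1.   ]] [ 0.13055816  0.37048178 -0.14821899  2.02690585  0.07825988  0.74987098
 -1.25031551]Traceback (most recent call last):
  File "<stdin>", line 10, in <module>
IndexError: list index out of range
```

View pics/s3.png

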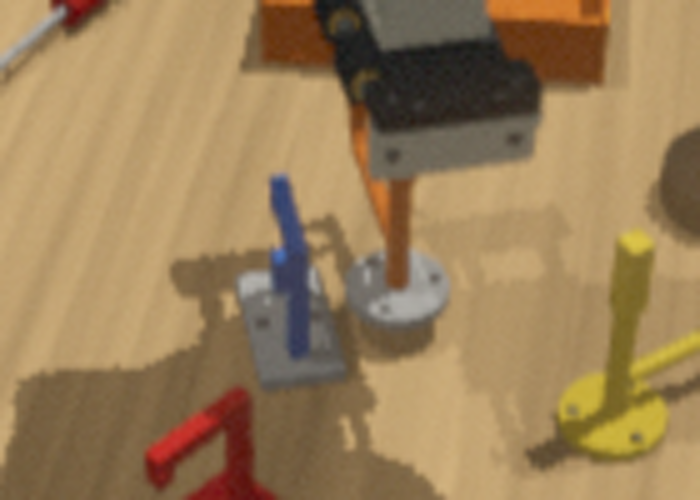

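The hook is clear of the ring. I lift it and carry it to the orange tray, with the shank on the tray's +y side so that the arm fits inside.

>>> move_arm(motion=[{"tx": 0, "ty": 0, "tz": -0.03, "twist": 0}, {"tx": 0, "ty": 0, "tz": -0.03, "twist": 0}, {"tx": 0, "ty": 0, "tz": -0.03, "twist": 0}, {"tx": -0.015, "ty": 0.041, "tz": 0, "twist": 0}, {"tx": -0.015, "ty": 0.041, "tz": 0, "twist": 0}, {"tx": -0.015, "ty": 0.041, "tz": 0, "twist": 0}, {"tx": -0.015, "ty": 0.041, "tz": 0, "twist": 0}, {"tx": -0.015, "ty": 0.041, "tz": 0, "twist": 0}, {"tx": -0.015, "ty": 0.041, "tz": 0, "twist": 0}, {"tx": 0, "ty": 0, "tz": 0, "twist": 0}, {"tx": 0, "ty": 0, "tz": 0, "twist": 0}])

```text
clock: 8.0
position: [0.4981, -0.3232, 0.197]
ee_rot: [-3.079, -0.623, 0.002]
force: [1.0, 0.9, -3.2]
width: 0.149
gripper_force: 35.0
```

Run:
```python
from h import *
im=arm.get_image("side");cv2.imwrite("pics/s4.png",cv2.resize(im[60:220,230:450,::-1],None,fx=3.5,fy=3.5,interpolation=cv2.INTER_CUBIC))
for n in("side","top"):
    if n=="top": arm.get_image(n)
    for q in("tray_orange","tray_blue","ring"):
        for d in arm.place_of(n,q)[:2]: print(n,q,d["conf"],atz(arm.calibration(n),d["point"][0]*640,d["point"][1]*400,0))
```

```text
side tray_orange 0.65 [ 0.50951258 -0.36147621  0.        ]
side tray_blue 0.57 [0.47405679 0.33551581 0.        ]
side ring 0.78 [ 5.37735458e-01 -4.37502842e-02 -1.11022302e-16]
side ring 0.72 [0.55551839 0.0964867  0.        ]
top tray_orange 0.89 [ 0.51119417 -0.34049246  0.        ]
top tray_blue 0.95 [0.47876616 0.34343316 0.        ]
top ring 0.77 [ 5.46284659e-01 -4.44209934e-02  1.11022302e-16]
top ring 0.64 [0.55651456 0.10837771 0.        ]
```

View pics/s4.png

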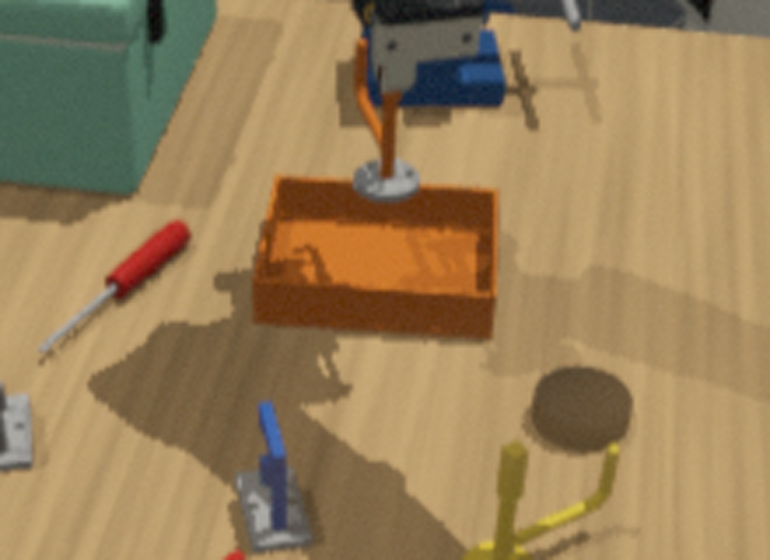

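The hook hangs upright over the tray, and its arm points to the tray's far (-y) side. Lowering it and releasing.

>>> move_arm(motion=[{"tx": 0, "ty": 0, "tz": 0.025, "twist": 0}, {"tx": 0, "ty": 0, "tz": 0.025, "twist": 0}, {"tx": 0, "ty": 0, "tz": 0.025, "twist": 0}, {"tx": 0, "ty": 0, "tz": 0.02, "twist": 0}, {"tx": 0, "ty": 0, "tz": 0.005, "twist": 0}, {"tx": 0, "ty": 0, "tz": 0.002, "twist": 0}, {"tx": 0, "ty": 0, "tz": 0, "twist": 0}, {"tx": 0, "ty": 0, "tz": 0, "twist": 0}])

```text
clock: 9.2
position: [0.4996, -0.3224, 0.0969]
ee_rot: [3.078, 0.622, 0.002]
force: [0.0, -0.2, -2.3]
width: 0.154
gripper_force: 35.0
```

>>> move_arm(motion=[{"tx": 0, "ty": 0, "tz": 0.0015, "twist": 0}, {"tx": 0, "ty": 0, "tz": 0.0015, "twist": 0}, {"tx": 0, "ty": 0, "tz": 0, "twist": 0}])

```text
clock: 9.5
position: [0.4996, -0.3223, 0.0941]
ee_rot: [3.078, 0.622, 0.002]
force: [-1.0, 2.0, 6.5]
width: 0.152
gripper_force: 35.0
```

>>> move_arm(motion=[{"tx": 0, "ty": 0, "tz": 0, "twist": 0}, {"tx": 0, "ty": 0, "tz": 0, "twist": 0}, {"tx": 0, "ty": 0, "tz": 0, "twist": 0}, {"tx": 0, "ty": 0, "tz": 0, "twist": 0}, {"tx": 0, "ty": 0, "tz": 0, "twist": 0}, {"tx": 0, "ty": 0, "tz": -0.03, "twist": 0}, {"tx": 0, "ty": 0, "tz": -0.04, "twist": 0}, {"tx": 0, "ty": 0, "tz": -0.04, "twist": 0}], gripper=0)

```text
clock: 10.3
position: [0.4985, -0.3218, 0.2036]
ee_rot: [-3.079, -0.622, 0.002]
force: [0.9, 0.5, -0.5]
width: 0.499
gripper_force: 0.0
```

Hook released. Next is the ring.

>>> move_arm(motion=[{"tx": 0.0243, "ty": -0.0404, "tz": 0, "twist": 0}, {"tx": 0.0243, "ty": -0.0404, "tz": 0, "twist": 0}, {"tx": 0.0243, "ty": -0.0404, "tz": 0, "twist": 0}, {"tx": 0.0243, "ty": -0.0404, "tz": 0, "twist": 0}, {"tx": 0.0243, "ty": -0.0404, "tz": 0, "twist": 0}, {"tx": 0.0243, "ty": -0.0404, "tz": 0, "twist": 0}])

```text
clock: 10.9
position: [0.5391, -0.0403, 0.2029]
ee_rot: [3.079, 0.622, 0.001]
force: [0.8, 0.0, 0.4]
width: 0.498
gripper_force: 0.0
```

>>> move_arm(motion=[{"tx": 0, "ty": 0, "tz": 0, "twist": -0.0893}, {"tx": 0, "ty": 0, "tz": 0, "twist": -0.0893}, {"tx": 0, "ty": 0, "tz": 0, "twist": -0.0893}, {"tx": 0, "ty": 0, "tz": 0, "twist": -0.0893}, {"tx": 0, "ty": 0, "tz": 0, "twist": -0.0893}, {"tx": 0, "ty": 0, "tz": 0, "twist": -0.0893}, {"tx": 0, "ty": 0, "tz": 0, "twist": -0.0893}, {"tx": 0, "ty": 0, "tz": 0, "twist": -0.0893}, {"tx": 0, "ty": 0, "tz": 0, "twist": -0.0893}, {"tx": 0, "ty": 0, "tz": 0, "twist": -0.0893}, {"tx": 0, "ty": 0, "tz": 0, "twist": -0.0893}, {"tx": 0, "ty": 0, "tz": 0, "twist": 0}])

```text
clock: 12.1
position: [0.539, -0.0423, 0.2026]
ee_rot: [-1.771, -2.595, 0.0]
force: [0.5, -0.1, -0.2]
width: 0.502
gripper_force: 0.0
```

Run:
```python
from h import *
s=arm.observe();M=R.from_rotvec(s["ee_rot"]).as_matrix();c=arm.calibration("wrist")
im=arm.get_image("wrist").copy()
def P(p): return np.array(proj(c,R.from_euler('z',21.2,degrees=True).apply(p)+[.5391,-.0419,0]))
for pts in([(-.022,-.039,.01),(-.022,.039,.01),(.022,.039,.01),(.022,-.039,.01)],[(-.005,-.029,.084),(-.005,.029,.084),(.005,.029,.084),(.005,-.029,.084)]):
    cv2.polylines(im,[np.array([P(p) for p in pts]).round().astype(int)],True,(255,0,255),1)
u,v=P((0,0,.05)).astype(int);print(u,v)
cv2.imwrite("pics/w3.png",cv2.resize(im[max(0,v-60):v+60,u-80:u+80,::-1],None,fx=5,fy=5,interpolation=cv2.INTER_CUBIC))
print(s["position"],np.degrees(np.arctan2(M[1,0],M[0,0])),M.T@(np.array([.5391,-.0419,.059])-s["position"]))
```

```text
315 187
[ 0.53904488 -0.04229038  0.20263155] 111.37012063007579 [0.00032245 0.00021076 0.14363157]
```

View pics/w3.png

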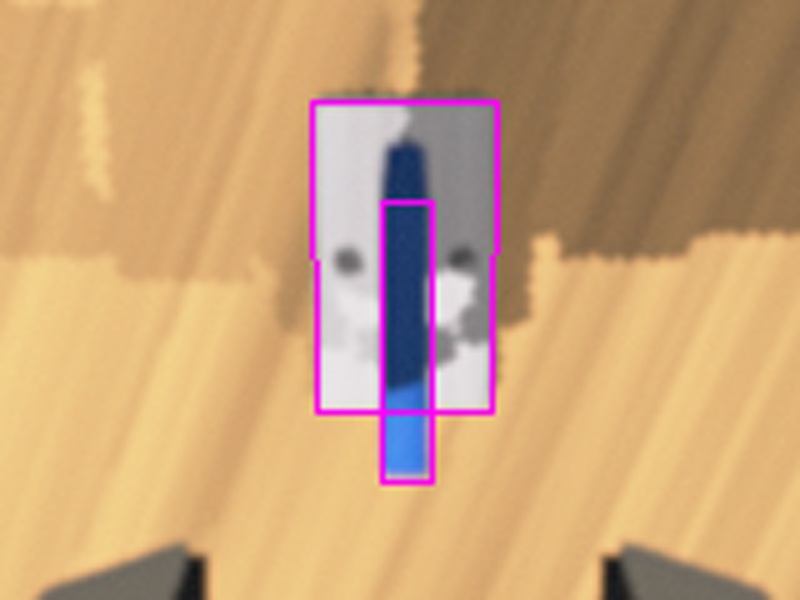

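The overlay matches the ring's plate and bar, so I go straight down and grip.

>>> move_arm(motion=[{"tx": 0, "ty": 0, "tz": 0.035, "twist": 0}, {"tx": 0, "ty": 0, "tz": 0.035, "twist": 0}, {"tx": 0, "ty": 0, "tz": 0.035, "twist": 0}, {"tx": 0, "ty": 0, "tz": 0.03, "twist": 0}, {"tx": 0, "ty": 0, "tz": 0.009, "twist": 0}, {"tx": 0, "ty": 0, "tz": 0, "twist": 0}])

```text
clock: 12.75
position: [0.5384, -0.0421, 0.0579]
ee_rot: [-1.775, -2.59, 0.002]
force: [0.1, -0.9, -0.2]
width: 0.497
gripper_force: 0.0
```

>>> move_arm(motion=[{"tx": 0, "ty": 0, "tz": 0, "twist": 0}, {"tx": 0, "ty": 0, "tz": 0, "twist": 0}, {"tx": 0, "ty": 0, "tz": 0, "twist": 0}, {"tx": 0, "ty": 0, "tz": 0, "twist": 0}, {"tx": 0, "ty": 0, "tz": 0, "twist": 0}, {"tx": 0, "ty": 0, "tz": 0, "twist": 0}, {"tx": 0, "ty": 0, "tz": 0, "twist": 0}, {"tx": 0, "ty": 0, "tz": 0, "twist": 0}], gripper=1, squeeze=50)

```text
clock: 13.55
position: [0.5392, -0.0422, 0.0591]
ee_rot: [1.773, 2.593, -0.0]
force: [-1.0, -0.6, 7.0]
width: 0.103
gripper_force: 50.0
```

>>> move_arm(motion=[{"tx": 0, "ty": 0, "tz": -0.03, "twist": 0}, {"tx": 0, "ty": 0, "tz": -0.04, "twist": 0}, {"tx": 0, "ty": 0, "tz": -0.04, "twist": 0}, {"tx": 0, "ty": 0, "tz": -0.03, "twist": 0}, {"tx": 0, "ty": 0, "tz": 0, "twist": 0}])

```text
clock: 14.05
position: [0.5413, -0.0418, 0.2025]
ee_rot: [1.771, 2.588, 0.005]
force: [0.3, -0.9, -3.7]
width: 0.106
gripper_force: 50.0
```

>>> move_arm(motion=[{"tx": 0.0422, "ty": 0.0089, "tz": 0, "twist": 0}, {"tx": 0.0422, "ty": 0.0089, "tz": 0, "twist": 0}, {"tx": 0.0422, "ty": 0.0089, "tz": 0, "twist": 0}, {"tx": 0.0422, "ty": 0.0089, "tz": 0, "twist": 0}, {"tx": 0.0422, "ty": 0.0089, "tz": 0, "twist": 0}, {"tx": 0.0422, "ty": 0.0089, "tz": 0, "twist": 0}, {"tx": 0.0422, "ty": 0.0089, "tz": 0, "twist": 0}, {"tx": 0.0422, "ty": 0.0089, "tz": 0, "twist": 0}, {"tx": 0.0422, "ty": 0.0089, "tz": 0, "twist": 0}, {"tx": 0, "ty": 0, "tz": 0, "twist": 0}, {"tx": 0, "ty": 0, "tz": 0, "twist": 0}])

```text
clock: 15.15
position: [0.4746, 0.3415, 0.1967]
ee_rot: [-1.769, -2.595, 0.004]
force: [0.3, -0.8, -3.9]
width: 0.108
gripper_force: 50.0
```

>>> move_arm(motion=[{"tx": 0, "ty": 0, "tz": 0.035, "twist": 0}, {"tx": 0, "ty": 0, "tz": 0.035, "twist": 0}, {"tx": 0, "ty": 0, "tz": 0.035, "twist": 0}, {"tx": 0, "ty": 0, "tz": 0.02, "twist": 0}, {"tx": 0, "ty": 0, "tz": 0.004, "twist": 0}, {"tx": 0, "ty": 0, "tz": 0, "twist": 0}, {"tx": 0, "ty": 0, "tz": 0, "twist": 0}])

```text
clock: 15.85
position: [0.4769, 0.3409, 0.0707]
ee_rot: [1.774, 2.592, 0.002]
force: [0.4, 0.5, -3.4]
width: 0.104
gripper_force: 50.0
```

>>> move_arm(motion=[{"tx": 0, "ty": 0, "tz": 0.003, "twist": 0}, {"tx": 0, "ty": 0, "tz": 0.0025, "twist": 0}, {"tx": 0, "ty": 0, "tz": 0, "twist": 0}, {"tx": 0, "ty": 0, "tz": 0, "twist": 0}])

```text
clock: 16.25
position: [0.4762, 0.341, 0.0645]
ee_rot: [1.773, 2.593, 0.0]
force: [-0.2, -0.2, -4.3]
width: 0.106
gripper_force: 50.0
```

>>> move_arm(motion=[{"tx": 0, "ty": 0, "tz": 0, "twist": 0}, {"tx": 0, "ty": 0, "tz": 0, "twist": 0}, {"tx": 0, "ty": 0, "tz": 0, "twist": 0}, {"tx": 0, "ty": 0, "tz": 0, "twist": 0}, {"tx": 0, "ty": 0, "tz": 0, "twist": 0}, {"tx": 0, "ty": 0, "tz": -0.02, "twist": 0}, {"tx": 0, "ty": 0, "tz": -0.04, "twist": 0}, {"tx": 0, "ty": 0, "tz": -0.04, "twist": 0}, {"tx": 0, "ty": 0, "tz": -0.04, "twist": 0}, {"tx": 0, "ty": 0, "tz": 0, "twist": 0}], gripper=0)

```text
clock: 17.25
position: [0.478, 0.3434, 0.21]
ee_rot: [1.772, 2.591, 0.014]
force: [0.1, -0.0, -1.6]
width: 0.497
gripper_force: 0.0
```

Run:
```python
from h import *
im=arm.get_image("side");cv2.imwrite("pics/s5.png",im[:,:,::-1])
```

```text
(no output)
```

View pics/s5.png

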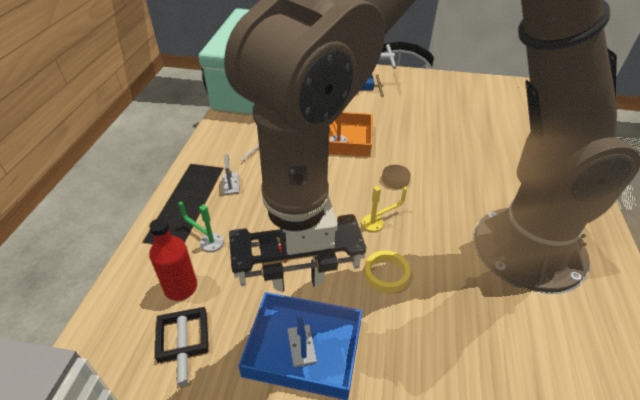

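The ring stands upright in the blue tray at (303,345). The hook's foot and shank show upright in the orange tray at (338,135), and the gripper is clear of both.

```bash
python3 -c "
from cell import arm
print(arm.sign_off())"
```

```text
the job is handed in; nothing more can be done
None
```

I freed the hook from the ring and handed the job in: the last camera view showed the orange hook upright in the orange tray and the blue ring upright in the blue tray, with the gripper clear of both; no verdict was returned.

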